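# Raise the desk document camera and hold it up

### The arm

A 6-joint arm with a two-finger parallel gripper is mounted at the origin on a cart in front of the work surface, level with it; the furniture and walls round the work are solid. World frame = base frame: x ahead of the robot, y to its left, z up, the work surface at z = 0. Lengths are in m, angles in rad, forces in N, time in s.
With the tool pointing down it reaches from about 0.275 to 0.975 m from the base axis. Payload 8.4 kg.
Tool frame: the origin (TCP) lies midway between the tips of the shut fingers; the grasp point (between the pads) lies 19 mm behind it; z points along the fingers, y is the line along which they close (so a half turn about z gives the same grasp; the last joint's range is limited). The gripper opens to 92 mm and grips with 3 to 60 N. Pads are 20 mm wide; open, the fingers measure 128 mm over their backs; the gripper's body (75 mm by 189 mm) begins 69 mm behind the grasp point.
Start: joints at [1.215, 0.353, 1.633, -0, 1.155, -0.002], TCP at [0.217, 0.586, 0.188] pointing down, gripper open.
Joint ranges: [-2.63, 2.63], [-0.92, 2.1], [0.06, 2.66], [-1.3, 4.44], [0, 2.69], [-3.02, 3.02]. Speed limits (rad/s): [2.22, 2.22, 2.79, 3.14, 3.14, 3.14].

### API

Orientations are given as a unit quaternion [w, x, y, z].
In Python, from bench import * gives the robot as it stands.
- The arm moves only by the tool servo_tool, never from a script. Its argument "rows" is a list that holds one entry, the list of rows, each a list of 7 numbers: the opening, from 0 (shut) to 1 (fully open), then the shift along the tool's x, y, z each as a share of 0.02 m, from -1 to 1, then the turn, a rotation vector about the tool's x, y, z each as a share of 6 degrees, from -1 to 1. A call has 1 to 12 rows; each row shifts and turns the commanded pose from where the row before left it, along the tool's axes as they then stand; what a row does not reach is not made up. A row lasts 1/12 s, in which the tool goes at most 41.7 mm and 7.16 degrees, less where a joint would pass 70% of its speed; a pose out of reach is approached as far as the arm can. A call with a number of a shift or a turn outside -1 to 1 is refused whole. A call with a gripper value outside its range is refused whole. The fingers move at their own pace and stop on an object; "grip_force" is the grip in N (left out, the last holds). Time passes only in rows, so rows that do not move let the fingers close. It gives the time, the measured TCP pose, the force, the opening and the grip force at its end, in the units of the state.
- observe(): the state, without advancing time (a new reading comes with each control period).
- get_image(name): name is "scene" or "top" or "wrist"; returns a dict with "img" (420x560x3 uint8, red, green, blue), "z_map" (420x560 float32, m along the optical axis (not along the pixel's ray), 0 where there is no reading), "fovy" (degrees; the focal length in pixels is half the picture's height over the tangent of half this angle, whatever the lens; pixels are square), "cx", "cy" (the principal point, pixels), "cam_to_world" (4x4, takes a point from camera to world coordinates). Camera axes: x right, y up, looking along -z (the intrinsics and any distortion apply to the point x, -y, -z); pixel columns grow to the right and rows downward; lengths in m; the calibration is good to about 2 mm. A picture is of the moment at which its call begins.
- job_done(): hands the job in; it is judged then, once.
The state is a dict: "time": time; "q": joint angles; "dq": joint speeds; "joint_torque": joint torques, N m; "tool_pos": TCP position; "orientation": TCP orientation; "wrist_force": force on the tool from outside, world axes, zero at the start; "wrist_torque": the same for the moment, N m; "opening": opening from 0.0 (shut) to 1.0 (fully open); "gripper_force": force on a finger pad.
Only numpy, scipy, OpenCV 4.12 (cv2) and the standard library are available. Lean on these libraries where they do the work, as an engineer would, in place of code of your own. Each camera call takes 0.05 s, during which the arm holds its last target. There are 200 camera calls.

### The job

Get the small document camera up over the notebook. First squeeze the sprung trigger fully against the fixed grip and let it go again, which frees the column's travel lock; then take the camera head between the fingers so that the button on its side is pressed right in, pull it straight up past the first stop to the second stop, and finish while still holding it there, steady and fully extended with the button in (it sinks back if let go). Leave the other things on the desk where they are.

Things in the scene. Friction and masses are not known exactly. Their poses are not given: they have to be found in the camera images.
- stand: Fixed camera stand: steel plate 110 x 270 x 12 mm with black housing 44 x 235 mm, 40 mm high. Origin: centre of its underside on the desk; z up, y along the long side. At y = -0.0725 a fixed upright grip (26 mm in x, 25 in y, top z = 0.126), grey trigger on its -y side; at y = +0.075 the round telescopic column, 48 mm at most across, camera head on top, its arm pointing to +x.
- grip_point (a point): Fixed point of the stand at (0, -0.079, 0.106) in its frame: where the middle between two finger pads stands when, closing along the stand's y axis from above, they have pinched the trigger fully against the grip.
- trigger_pinch (a point): Point on the trigger's outer (-y) face, 105 mm above the desk, moves with it: press here. The trigger is a blade 20 mm wide (x), 9 mm thick, hinged at its foot 60 mm above the desk along the stand's x axis, free top end at 123 mm; it leans outwards. Width over trigger and grip here: about 50 mm released, 38 mm squeezed.
- trigger (a joint): Trigger angle: 0 released, 0.22 rad fully squeezed against the grip. A spring brings it back to 0; full squeeze takes about 7 N at the pinch point.
- lock_bolt (a joint): Hidden travel-lock bolt in the housing, in m: 0 locked; a full squeeze of the trigger moves it to about 0.009, where it stays when the trigger is let go. Above 0.005 the column is free of it.
- cam_head: Camera head: black block 40 (x) x 34 (y) x 46 mm (z); camera on a 16 mm wide arm to +x (arm 6 to 18 mm below the block's middle, camera 95 to 141 mm out). Origin: middle of the block, 140 mm above the desk when down, 260 mm fully out; axes as the stand's. Button on its +y side, -y side plain. Pinch from above along y, pads at mid height.
- side_button (a joint): Grey button 26 x 30 mm in the middle of the head's +y side, standing out 8 mm: 0 out, 0.006 m fully in (it then stands out 2 mm, so the pinched width goes from 42 to 36 mm). Sprung, 6 N fully in. While it is out (below about 0.005) a catch holds the head down.
- upper_tube (a joint): Upper section of the column (carries the head): 0 down, 0.060 m fully out = first stop. It comes first, at about 4 N of pull.
- lower_tube (a joint): Lower section of the column: 0 down, 0.060 m fully out = second stop. It comes after the first stop, at about 9 to 10 N of pull. The head then stands 0.120 m higher than at first. Both sections are sprung and sink back when let go (to within about 15 mm of the bottom).
- notebook: Cloth-bound notebook 146 x 102 x 15 mm lying on the desk under the camera, loose; leave alone.
- eraser: Eraser 22 x 56 x 12 mm lying on the robot's side of the stand, loose; leave alone.
- charger: White charging block 36 x 36 x 28 mm beside the trigger end of the stand, its middle 190 mm or more from the stand's middle, loose; leave alone.
- tape_roll: Roll of tape, 93 mm across, 48 mm high, at the left, loose; leave alone.
- glasses_pouch: Padded spectacle pouch 86 x 210 x 37 mm at the right, loose; leave alone.

How it is judged:
On the way, in this order (a step that is already met when the one before it is completed fails the run):
1. the trigger is squeezed fully against the grip (value of joint trigger above 0.19 rad), for 0.1 s.
2. the trigger is let go, the travel lock is free and the column is still down (value of joint trigger below 0.04 rad and value of joint lock_bolt above 0.005 m and contact force between the fingers and stand below 0.2 N and value of joint upper_tube below 0.005 m), for 0.1 s.
3. the head's side button is pressed in by the fingers while the column is still down (value of joint side_button above 0.005 m and contact force between the fingers and cam_head above 3 N and value of joint each of upper_tube, lower_tube below 0.006 m), for 0.05 s.
4. the upper section is out to the first stop, the button held in (value of joint upper_tube above 0.054 m and value of joint side_button above 0.004 m), for 0.1 s.
At the end, for the whole second after the job is handed in: The fingers still hold the camera head with its button in (over 4 of 6 mm) and a grip force over 3 N; both column sections are out to within 6 mm of their stops (head at least 247 mm above the desk), steady below 20 mm/s; the trigger is released (under 0.04 rad) and the lock bolt free (all of step 4 and value of joint lower_tube above 0.054 m and contact force between the fingers and cam_head above 3 N and value of joint trigger below 0.04 rad and value of joint lock_bolt above 0.005 m and height (world z) of cam_head above 0.247 m and linear speed of cam_head below 0.02 m/s); the arm keeps its last pose, push and grip.
It fails at once if another thing on the desk is moved by more than 30 mm (distance of any of notebook, eraser, charger, tape_roll, glasses_pouch from where it was at the start of the episode above 0.03 m).
It also fails if it takes over 40 s, if anything falls off the work surface, if the arm or the gripper's body presses on something with over 40 N, if the wrist force passes 120 N, or if a joint passes its speed limit or range.

## Working session

There is one attempt and no reset: what is moved stays moved. The work goes in short steps, Python scripts to look and compute and a tool call to move; the robot and the scene stay as the last step left them, time stands still between calls to the robot, and variables do not carry over. Pictures are saved under pics/ and viewed, at most 10 in all, crops included, and the job is handed in when it is done.

Besides the shell and the picture viewer there is one more tool, called after ">>>" by a JSON object that holds its "op" and its "data". servo_tool: Moves the arm, as the interface text tells. Its arguments: {"type":"object","properties":{"rows":{"type":"array","items":{"type":"array","items":{"type":"array","items":{"type":"number","minimum":-1,"maximum":1}}}},"grip_force":{"type":"number"}},"required":["rows"]}

```bash
mkdir -p pics; ls; cat > h.py <<'E'
from bench import *
import numpy as np, cv2
def grab(n,out=None):
    d=get_image(n)
    if out: cv2.imwrite('pics/'+out,d['img'][:,:,::-1])
    return d
def cloud(d):
    H,W=d['z_map'].shape; f=H/2/np.tan(np.radians(d['fovy'])/2)
    v,u=np.mgrid[:H,:W]; z=d['z_map']
    p=np.stack([(u-d['cx'])/f*z,-(v-d['cy'])/f*z,-z,np.ones_like(z)],-1)
    P=p@np.array(d['cam_to_world']).T
    P=P[...,:3]; P[z==0]=np.nan; return P
E
python3 - <<'E'
from h import *
print(observe())
for n in ['scene','top']:
    d=grab(n,n+'.png'); print(n,d['fovy'],d['cx'],d['cy'],d['cam_to_world'],[k for k in d])
    np.savez('pics/'+n+'.npz',P=cloud(d),img=d['img'])
E
```

```text
pics
{'time': 0.0, 'q': array([ 1.21457872e+00,  3.53621385e-01,  1.63412842e+00,  7.10456075e-06,
        1.15517208e+00, -2.39352486e-03]), 'dq': array([-0.00063518, -0.00146417,  0.00012369,  0.00080347,  0.00192926,
       -0.00021058]), 'joint_torque': array([-1.43236422e-03, -5.93839645e+01, -3.34216082e+01,  6.95600733e-02,
        2.34190497e-02, -1.42988065e-04]), 'tool_pos': array([0.21636745, 0.58579966, 0.18708287]), 'orientation': array([-1.21728357e-04,  1.75992030e-01,  9.84391367e-01, -6.53379805e-04]), 'wrist_force': array([-0.84971172,  0.02851465, -0.53351859]), 'wrist_torque': array([-0.00190517, -0.01169496, -0.00442038]), 'gripper_force': 0.0, 'opening': 0.9970360886271661}
scene 48.62171474615421 283.7372478522947 212.89646683621564 [[-0.65868647  0.33680829 -0.67282413 -0.22402557]
 [-0.75222024 -0.2742971   0.59910418  0.68866371]
 [ 0.01722955  0.90073375  0.43402979  0.63392931]
 [ 0.          0.          0.          1.        ]] ['img', 'z_map', 'fovy', 'cx', 'cy', 'cam_to_world']
top 51.74766224246692 277.7416854595672 208.91297337053962 [[-0.00269761  0.9942774  -0.10679501  0.46966679]
 [-0.99996226 -0.003564   -0.00792259 -0.0231688 ]
 [-0.00825787  0.10676961  0.99424949  1.32091609]
 [ 0.          0.          0.          1.        ]] ['img', 'z_map', 'fovy', 'cx', 'cy', 'cam_to_world']
```

View pics/scene.png

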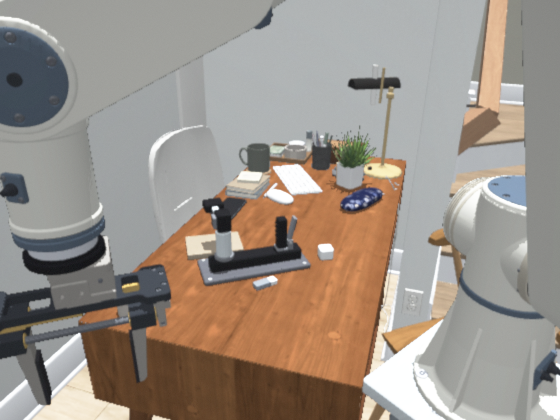

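View pics/top.png

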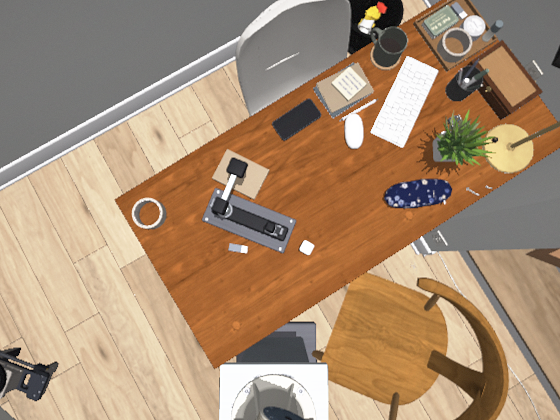

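The top view shows the stand's plate around (250,220), the head at (221,207), the grip and trigger at (275,229), the charger at (307,247) and the eraser at (238,248). In the scene view the trigger is at (292,230) and the head at (223,222).

```bash
python3 - <<'E'
from h import *
D=np.load('pics/top.npz');P=D['P'];img=D['img']
R=np.zeros(P.shape[:2],bool);R[180:262,195:305]=1
z=P[...,2]
print('desk z',np.nanmedian(P[300:320,200:230,2]))
def rect(m,n):
    p=P[m][:,:2].astype(np.float32)
    r=cv2.minAreaRect(p*1000);print(n,len(p),r, 'z',np.percentile(P[m][:,2],[5,50,95]))
    return r
# plate+housing: largest component over 6 mm, in region
hsv=cv2.cvtColor(img,cv2.COLOR_RGB2HSV)
grey=((hsv[...,1]<95)&R&(z>0.004)).astype(np.uint8)
for lo,hi in [(0.03,0.06),(0.1,0.14),(0.145,0.18)]:
    m=(R&(z>lo)&(z<hi)).astype(np.uint8)
    n,l,s,c=cv2.connectedComponentsWithStats(m)
    for i in range(1,n):
        if s[i,4]>12: print(lo,s[i]);rect(l==i,'comp')
m=(R&(z>0.007)&(z<0.06)&(hsv[...,1]<110)).astype(np.uint8)
n,l,s,c=cv2.connectedComponentsWithStats(m)
i=1+np.argmax(s[1:,4]);r=rect(l==i,'plate');print(cv2.boxPoints(r),s[i])
big=cv2.resize(img[170:270,185:325],None,fx=5,fy=5,interpolation=cv2.INTER_CUBIC)
cv2.imwrite('pics/crop1.png',big[:,:,::-1])
D=np.load('pics/scene.npz');P=D['P'];
for lo,hi in [(0.105,0.145),(0.145,0.18)]:
    R=np.zeros(P.shape[:2],bool);R[200:275,190:315]=1
    m=(R&(P[...,2]>lo)&(P[...,2]<hi)).astype(np.uint8)
    n,l,s,c=cv2.connectedComponentsWithStats(m)
    for i in range(1,n):
        if s[i,4]>12: print('scene',lo,s[i]);rect(l==i,'comp')
E
```

```text
desk z -6.76124720546678e-05
0.03 [211 203  77  38 772]
comp 772 ((576.2964477539062, 72.0927963256836), (234.29330444335938, 45.05606460571289), 67.8656997680664) z [0.03464183 0.03949212 0.04805559]
0.1 [221 180  14  20 124]
comp 124 ((655.0503540039062, 126.68466186523438), (17.120664596557617, 58.97624588012695), 67.95648193359375) z [0.12816221 0.1334569  0.13683195]
0.1 [221 205   8  10  24]
comp 24 ((595.2025146484375, 133.14059448242188), (6.682347297668457, 29.863550186157227), 56.59745788574219) z [0.10127513 0.11864582 0.13658133]
0.1 [264 221  11  11  88]
comp 88 ((551.9322509765625, 10.267921447753906), (26.768299102783203, 25.663068771362305), 67.52835845947266) z [0.11335508 0.1246218  0.12880498]
0.1 [277 227   7   7  35]
comp 35 ((539.3896484375, -20.426944732666016), (13.550025939941406, 19.3819580078125), 55.55451583862305) z [0.10352769 0.12188147 0.12579692]
0.145 [210 196  18  18 223]
comp 223 ((608.2745971679688, 149.36033630371094), (43.05020523071289, 39.90816879272461), 68.09666442871094) z [0.150938   0.16157492 0.16588929]
plate 2591 ((578.5271606445312, 7
[... 442 characters left out ...]
 11  50]
comp 50 ((538.1546020507812, -19.28803253173828), (13.180627822875977, 21.07899284362793), 88.93158721923828) z [0.10630823 0.11557154 0.12369386]
scene 0.105 [275 216  12  12 120]
comp 120 ((548.4099731445312, 9.678230285644531), (25.81780242919922, 27.919227600097656), 67.04853057861328) z [0.10680329 0.11939214 0.12654549]
scene 0.105 [211 219  20  18 251]
comp 251 ((599.5079345703125, 155.34548950195312), (48.493221282958984, 28.47273063659668), 37.395286560058594) z [0.10756173 0.12848317 0.14326   ]
scene 0.145 [211 208  20  15 233]
comp 233 ((605.013916015625, 149.56024169921875), (41.724098205566406, 40.901222229003906), 72.4437484741211) z [0.14655668 0.15858534 0.16369117]
```

View pics/crop1.png

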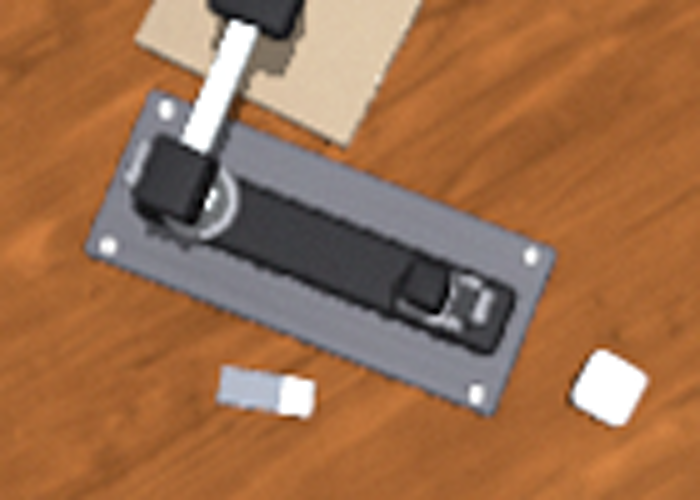

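>>> {"op": "servo_tool", "data": {"rows": [[[1, 0, 0, -1, 0, 0, 0.3], [1, 0, 0, -1, 0, 0, 0], [1, -1, -0.786, 0, 0, 0, 0], [1, -1, -0.786, 0, 0, 0, 0], [1, -1, -0.786, 0, 0, 0, 0], [1, -1, -0.786, 0, 0, 0, 0], [1, -1, -0.786, 0, 0, 0, 0], [1, -1, -0.786, 0, 0, 0, 0], [1, -1, -0.786, 0, 0, 0, 0], [1, -1, -0.786, 0, 0, 0, 0], [1, -1, -0.786, 0, 0, 0, 0], [1, -1, -0.786, 0, 0, 0, 0]]]}}

```text
time: 1.1
tool_pos: [0.3431, 0.3642, 0.2275]
orientation: [-0.0, 0.191, 0.982, -0.0]
wrist_force: [-0.1, 0.5, 1.1]
opening: 0.997
gripper_force: 0.0
```

>>> {"op": "servo_tool", "data": {"rows": [[[1, -1, -0.786, 0, 0, 0, 0], [1, -1, -0.786, 0, 0, 0, 0], [1, -1, -0.786, 0, 0, 0, 0], [1, -1, -0.786, 0, 0, 0, 0], [1, -1, -0.786, 0, 0, 0, 0], [1, -1, -0.786, 0, 0, 0, 0], [1, -1, -0.786, 0, 0, 0, 0], [1, -1, -0.786, 0, 0, 0, 0], [1, -1, -0.786, 0, 0, 0, 0], [1, -1, -0.786, 0, 0, 0, 0], [1, -1, -0.786, 0, 0, 0, 0], [1, -1, -0.786, 0, 0, 0, 0]]]}}

```text
time: 2.1
tool_pos: [0.4945, 0.0992, 0.2276]
orientation: [-0.0, 0.191, 0.982, -0.0]
wrist_force: [0.0, -0.3, -0.2]
opening: 0.998
gripper_force: 0.0
```

>>> {"op": "servo_tool", "data": {"rows": [[[1, -1, -0.786, 0, 0, 0, 0], [1, -1, -0.786, 0, 0, 0, 0], [1, -1, -0.786, 0, 0, 0, 0], [1, -1, -0.786, 0, 0, 0, 0], [1, 0, 0, 0, 0, 0, 0], [1, 0, 0, 0, 0, 0, 0]]]}}

```text
time: 2.6
tool_pos: [0.5448, 0.0113, 0.2273]
orientation: [-0.001, 0.192, 0.981, -0.0]
wrist_force: [-1.2, 0.5, -0.3]
opening: 1.001
gripper_force: 0.0
```

```bash
cat >> h.py <<'E'
from scipy.spatial.transform import Rotation as Ro
def tool():
    s=observe();q=s['orientation'];return s,Ro.from_quat([q[1],q[2],q[3],q[0]]).as_matrix()
def shift(goal):
    s,R=tool();print('t',s['time'],'pos',s['tool_pos'].round(4),'R',R.round(4).tolist(),'yaw y',np.degrees(np.arctan2(R[1,1],R[0,1])))
    print('rows of 20mm:',(R.T@(np.array(goal)-s['tool_pos'])/0.02).round(2))
E
python3 - <<'E'
from h import *
shift([.5488,.003,.087])
d=grab('wrist','w1.png');np.savez('pics/w1.npz',P=cloud(d),img=d['img'],**{k:d[k] for k in('fovy','cx','cy','cam_to_world')})
E
```

```text
t 2.6 pos [0.5448 0.0113 0.2273] R [[-0.9259, 0.3777, -0.001], [0.3777, 0.9259, 0.0001], [0.001, -0.0003, -1.0]] yaw y 67.80565277138068
rows of 20mm: [-0.35 -0.31  7.01]
```

View pics/w1.png

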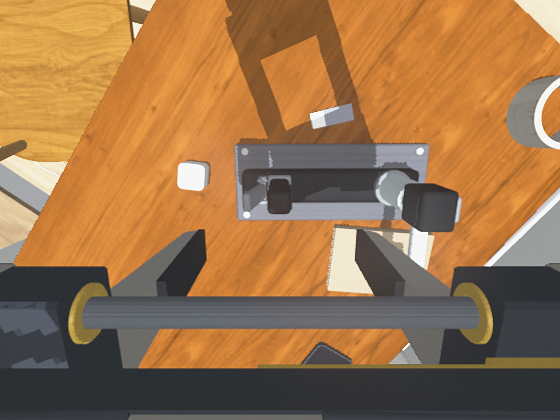

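The wrist view shows the grip's top at (279,195), the trigger to its left at (255,193), the head at (430,207) and the charger at (193,176).

```bash
python3 - <<'E'
from h import *
D=np.load('pics/w1.npz');P=D['P'];z=P[...,2]
R=np.zeros(z.shape,bool);R[140:235,232:470]=1
for lo,hi in [(0.008,0.018),(0.115,0.14),(0.15,0.18)]:
    m=(R&(z>lo)&(z<hi)).astype(np.uint8)
    n,l,s,c=cv2.connectedComponentsWithStats(m)
    for i in range(1,n):
        if s[i,4]>40: print(lo,s[i],cv2.minAreaRect(P[l==i][:,:2].astype(np.float32)*1000),np.percentile(P[l==i][:,2],[5,50,95]))
# points in stand frame, trigger zone
a=np.radians(-22.1);c0=np.array([.5785,.0763])
L=(P[...,:2]-c0)@np.array([[np.cos(a),-np.sin(a)],[np.sin(a),np.cos(a)]])
m=R&(z>.07)&(L[...,1]<-.04)
for k in np.arange(.07,.13,.01):
    q=m&(z>k)&(z<k+.01); 
    if q.sum()>5: print(round(k,3),q.sum(),np.percentile(L[q],[3,50,97],axis=0).round(4).tolist())
E
```

```text
0.008 [ 235  144  195   76 7495] ((576.4268798828125, 74.08804321289062), (269.1094970703125, 107.99795532226562), 67.79083251953125) [0.01014191 0.0117216  0.0131598 ]
0.008 [335 226  75   9 334] ((666.2583618164062, 107.02558898925781), (110.71244049072266, 10.652702331542969), 67.14606475830078) [0.00894251 0.01421341 0.01601462]
0.115 [402 183  41  41 393] ((594.3516235351562, 136.7399444580078), (22.580745697021484, 48.24549102783203), 31.590503692626953) [0.12114183 0.13109346 0.13875726]
0.115 [267 189  24  25 554] ((548.5833129882812, 7.092831611633301), (24.270931243896484, 24.71278953552246), 68.25574493408203) [0.12029159 0.12519492 0.12668325]
0.115 [242 192  12  20 183] ((536.9305419921875, -23.513668060302734), (10.722126960754395, 19.87579345703125), 74.50750732421875) [0.11649438 0.1224448  0.12407427]
0.115 [410 226  18   9  86] ((630.8577880859375, 131.88160705566406), (15.253927230834961, 9.621316909790039), 77.20793151855469) [0.12617227 0.13293655 0.13456463]
0.15 [ 413  189   49   43 1845] ((605.4680786132812, 146.71395874023438), (43.125755310058594, 39.29875564575195), 68.40727233886719) [0.15326337 0.16220182 0.16357881]
0.07 79 [[-0.0138, -0.0991], [-0.0099, -0.0935], [0.0062, -0.0635]]
0.08 81 [[-0.014, -0.1017], [-0.0104, -0.0962], [0.0069, -0.0623]]
0.09 88 [[-0.0138, -0.1025], [-0.0103, -0.098], [0.006, -0.0648]]
0.1 96 [[-0.0138, -0.1061], [-0.0093, -0.1006], [0.0064, -0.0627]]
0.11 126 [[-0.0139, -0.109], [-0.0088, -0.0866], [0.0072, -0.0619]]
0.12 680 [[-0.0129, -0.1116], [-0.0019, -0.078], [0.0094, -0.0644]]
```

>>> {"op": "servo_tool", "data": {"rows": [[[1, -0.3, -0.4, 0, 0, 0, 0], [1, 0, 0, 1, 0, 0, 0], [1, 0, 0, 1, 0, 0, 0], [1, 0, 0, 1, 0, 0, 0], [1, 0, 0, 1, 0, 0, 0], [1, 0, 0, 1, 0, 0, 0], [1, 0, 0, 1, 0, 0, 0], [1, 0, 0, 1, 0, 0, 0], [1, 0, 0, 0, 0, 0, 0], [1, 0, 0, 0, 0, 0, 0]]], "grip_force": 25}}

```text
time: 3.48
tool_pos: [0.5465, 0.0028, 0.0874]
orientation: [-0.001, 0.191, 0.982, -0.0]
wrist_force: [0.1, -0.7, -0.3]
opening: 1.001
gripper_force: 0.0
```

>>> {"op": "servo_tool", "data": {"rows": [[[0, 0, 0, 0, 0, 0, 0], [0, 0, 0, 0, 0, 0, 0], [0, 0, 0, 0, 0, 0, 0], [0, 0, 0, 0, 0, 0, 0], [0, 0, 0, 0, 0, 0, 0], [0, 0, 0, 0, 0, 0, 0], [0, 0, 0, 0, 0, 0, 0], [0, 0, 0, 0, 0, 0, 0]]]}}

```text
time: 4.15
tool_pos: [0.5473, 0.0018, 0.0881]
orientation: [0.0, 0.191, 0.982, -0.001]
wrist_force: [-2.4, -5.5, 3.9]
opening: 0.445
gripper_force: 3.0
```

>>> {"op": "servo_tool", "data": {"rows": [[[0, 0, 0, 0, 0, 0, 0], [0, 0, 0, 0, 0, 0, 0], [0, 0, 0, 0, 0, 0, 0], [0, 0, 0, 0, 0, 0, 0], [0, 0, 0, 0, 0, 0, 0], [0, 0, 0, 0, 0, 0, 0], [0, 0, 0, 0, 0, 0, 0], [0, 0, 0, 0, 0, 0, 0]]]}}

```text
time: 4.82
tool_pos: [0.5474, 0.0021, 0.0881]
orientation: [0.0, 0.191, 0.982, -0.0]
wrist_force: [-2.6, -4.6, 5.6]
opening: 0.392
gripper_force: 25.0
```

>>> {"op": "servo_tool", "data": {"rows": [[[1, 0, 0, 0, 0, 0, 0], [1, 0, 0, 0, 0, 0, 0], [1, 0, 0, 0, 0, 0, 0], [1, 0, 0, 0, 0, 0, 0], [1, 0, 0, 0, 0, 0, 0], [1, 0, 0, 0, 0, 0, 0], [1, 0, 0, 0, 0, 0, 0], [1, 0, 0, 0, 0, 0, 0], [1, 0, 0, 0, 0, 0, 0], [1, 0, 0, 0, 0, 0, 0]]]}}

```text
time: 5.65
tool_pos: [0.5475, 0.0026, 0.0879]
orientation: [0.0, 0.191, 0.982, 0.0]
wrist_force: [-0.0, 0.9, -0.6]
opening: 1.001
gripper_force: 0.0
```

>>> {"op": "servo_tool", "data": {"rows": [[[1, 0, 0, -1, 0, 0, 0], [1, 0, 0, -1, 0, 0, 0], [1, 0, 0, -1, 0, 0, 0], [1, 0, 0, -1, 0, 0, 0], [1, 0, 0, -1, 0, 0, 0], [1, 0, 0, -1, 0, 0, 0], [1, 0, 0, -1, 0, 0, 0], [1, 0, 0, 0, 0, 0, 0], [1, 0, 0, 0, 0, 0, 0]]]}}

```text
time: 6.4
tool_pos: [0.548, 0.0025, 0.2286]
orientation: [0.001, 0.191, 0.982, 0.0]
wrist_force: [0.8, -0.3, 0.9]
opening: 1.0
gripper_force: 0.0
```

```bash
python3 - <<'E'
from h import *
shift([.6059,.1452,.121])
d=grab('wrist','w2.png');P=cloud(d);z=P[...,2]
R=np.zeros(z.shape,bool);R[130:240,225:490]=1
a=np.radians(-22.1);c0=np.array([.5772,.0748])
L=(P[...,:2]-c0)@np.array([[np.cos(a),-np.sin(a)],[np.sin(a),np.cos(a)]])
for k in np.arange(.09,.13,.01):
    q=R&(z>k)&(z<k+.01)&(L[...,1]<-.04)
    if q.sum()>5: print(round(k,3),q.sum(),np.percentile(L[q],[3,50,97],axis=0).round(4).tolist())
m=(R&(z>.15)&(z<.18))
print('head stand-frame',np.percentile(L[m],[2,50,98],axis=0).round(4).tolist(),np.nanpercentile(z[m],[5,50,95]))
E
```

```text
t 6.4 pos [0.548  0.0025 0.2286] R [[-0.9267, 0.3758, 0.0023], [0.3758, 0.9267, 0.0001], [-0.0021, 0.0009, -1.0]] yaw y 67.9256956558976
rows of 20mm: [0.01 7.7  5.39]
0.09 86 [[-0.0131, -0.1006], [-0.0084, -0.096], [0.0068, -0.0646]]
0.1 83 [[-0.0132, -0.1039], [-0.0091, -0.0987], [0.0076, -0.0615]]
0.11 128 [[-0.0131, -0.1115], [-0.0081, -0.0927], [0.0072, -0.0592]]
0.12 693 [[-0.0121, -0.1101], [-0.001, -0.0766], [0.0104, -0.062]]
head stand-frame [[-0.0201, 0.0566], [-0.002, 0.0713], [0.018, 0.0966]] [0.15304598 0.1621025  0.1635464 ]
```

>>> {"op": "servo_tool", "data": {"rows": [[[1, 0, 1, 0, 0, 0, 0], [1, 0, 1, 0, 0, 0, 0], [1, 0, 1, 0, 0, 0, 0], [1, 0, 1, 0, 0, 0, 0], [1, 0, 1, 0, 0, 0, 0], [1, 0, 1, 0, 0, 0, 0], [1, 0, 1, 0, 0, 0, 0], [1, 0, 0.7, 0, 0, 0, 0], [1, 0, 0, 0, 0, 0, 0], [1, 0, 0, 0, 0, 0, 0]]]}}

```text
time: 7.28
tool_pos: [0.6047, 0.1452, 0.2265]
orientation: [-0.001, 0.191, 0.982, -0.001]
wrist_force: [-0.4, 0.8, 0.0]
opening: 0.998
gripper_force: 0.0
```

>>> {"op": "servo_tool", "data": {"rows": [[[1, 0, 0, 1, 0, 0, 0], [1, 0, 0, 1, 0, 0, 0], [1, 0, 0, 1, 0, 0, 0], [1, 0, 0, 1, 0, 0, 0], [1, 0, 0, 1, 0, 0, 0], [1, 0, 0, 0.4, 0, 0, 0], [1, 0, 0, 0, 0, 0, 0], [1, 0, 0, 0, 0, 0, 0]]], "grip_force": 35}}

```text
time: 7.95
tool_pos: [0.6051, 0.1446, 0.12]
orientation: [-0.0, 0.192, 0.981, -0.0]
wrist_force: [0.3, 0.4, -0.4]
opening: 1.0
gripper_force: 0.0
```

```bash
python3 - <<'E'
from h import *
shift([.6059,.1452,.121])
d=grab('wrist','w3.png')
E
```

```text
t 7.95 pos [0.6051 0.1446 0.12  ] R [[-0.9265, 0.3762, -0.0005], [0.3762, 0.9265, -0.0002], [0.0004, -0.0004, -1.0]] yaw y 67.9004921791881
rows of 20mm: [-0.02  0.04 -0.05]
```

View pics/w3.png

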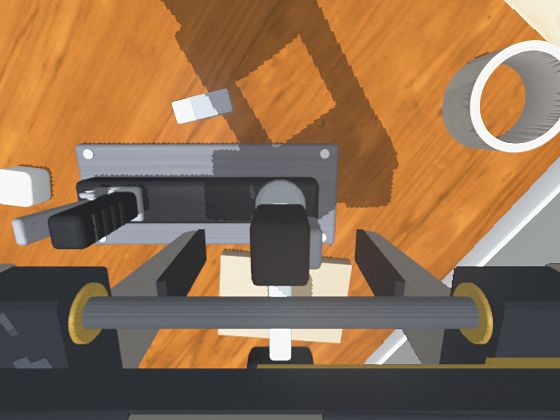

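The head (250–322, y≈245) sits centred between the fingers at x = 205 and 357, with the button on the right at (316,243). The trigger has sprung back, at (35,225). Next I close the fingers.

>>> {"op": "servo_tool", "data": {"rows": [[[0, 0, 0, 0, 0, 0, 0], [0, 0, 0, 0, 0, 0, 0], [0, 0, 0, 0, 0, 0, 0], [0, 0, 0, 0, 0, 0, 0], [0, 0, 0, 0, 0, 0, 0], [0, 0, 0, 0, 0, 0, 0], [0, 0, 0, 0, 0, 0, 0], [0, 0, 0, 0, 0, 0, 0], [0, 0, 0, 0, 0, 0, 0], [0, 0, 0, 0, 0, 0, 0], [0, 0, 0, 0, 0, 0, 0], [0, 0, 0, 0, 0, 0, 0]]]}}

```text
time: 9.0
tool_pos: [0.6052, 0.145, 0.1198]
orientation: [-0.0, 0.191, 0.982, -0.0]
wrist_force: [-0.7, -0.8, 1.1]
opening: 0.38
gripper_force: 35.0
```

>>> {"op": "servo_tool", "data": {"rows": [[[0, 0, 0, 0, 0, 0, 0], [0, 0, 0, 0, 0, 0, 0], [0, 0, 0, 0, 0, 0, 0], [0, 0, 0, 0, 0, 0, 0]]]}}

```text
time: 9.33
tool_pos: [0.6052, 0.145, 0.1198]
orientation: [-0.0, 0.191, 0.982, -0.0]
wrist_force: [-1.0, -0.9, 2.0]
opening: 0.383
gripper_force: 35.0
```

>>> {"op": "servo_tool", "data": {"rows": [[[0, 0, 0, -0.2, 0, 0, 0], [0, 0, 0, -0.3, 0, 0, 0], [0, 0, 0, -0.3, 0, 0, 0], [0, 0, 0, -0.3, 0, 0, 0], [0, 0, 0, -0.3, 0, 0, 0], [0, 0, 0, -0.3, 0, 0, 0], [0, 0, 0, -0.3, 0, 0, 0], [0, 0, 0, -0.3, 0, 0, 0], [0, 0, 0, -0.3, 0, 0, 0], [0, 0, 0, -0.3, 0, 0, 0], [0, 0, 0, 0, 0, 0, 0], [0, 0, 0, 0, 0, 0, 0]]]}}

```text
time: 10.33
tool_pos: [0.6052, 0.1451, 0.1781]
orientation: [0.0, 0.191, 0.982, 0.0]
wrist_force: [-0.0, -1.6, -3.8]
opening: 0.383
gripper_force: 35.0
```

>>> {"op": "servo_tool", "data": {"rows": [[[0, 0, 0, -0.2, 0, 0, 0], [0, 0, 0, -0.3, 0, 0, 0], [0, 0, 0, -0.3, 0, 0, 0], [0, 0, 0, -0.3, 0, 0, 0], [0, 0, 0, -0.3, 0, 0, 0], [0, 0, 0, -0.3, 0, 0, 0], [0, 0, 0, -0.3, 0, 0, 0], [0, 0, 0, -0.3, 0, 0, 0], [0, 0, 0, -0.3, 0, 0, 0], [0, 0, 0, -0.3, 0, 0, 0], [0, 0, 0, 0, 0, 0, 0], [0, 0, 0, 0, 0, 0, 0]]]}}

```text
time: 11.33
tool_pos: [0.6052, 0.1451, 0.2363]
orientation: [0.0, 0.191, 0.982, 0.0]
wrist_force: [0.3, -3.2, -9.3]
opening: 0.389
gripper_force: 35.0
```

>>> {"op": "servo_tool", "data": {"rows": [[[0, 0, 0, -0.1, 0, 0, 0], [0, 0, 0, 0, 0, 0, 0], [0, 0, 0, 0, 0, 0, 0], [0, 0, 0, 0, 0, 0, 0]]]}}

```text
time: 11.67
tool_pos: [0.6052, 0.1452, 0.2377]
orientation: [-0.0, 0.191, 0.982, -0.0]
wrist_force: [-0.8, -1.8, -8.6]
opening: 0.384
gripper_force: 35.0
```

```bash
python3 - <<'E'
from h import *
s=observe();print(s['tool_pos'],s['wrist_force'],s['dq'].round(3))
d=grab('scene','s2.png');P=cloud(d);z=P[...,2]
m=(abs(P[...,0]-.606)<.03)&(abs(P[...,1]-.147)<.028)&(z>.05)&(z<.31)
for k in np.arange(.22,.31,.01): print(round(k,2),(m&(z>=k)&(z<k+.01)).sum(),end='; ')
cv2.imwrite('pics/s2c.png',cv2.resize(d['img'][120:290,150:330],None,fx=3.3,fy=3.3,interpolation=cv2.INTER_CUBIC)[:,:,::-1])
E
```

```text
[0.60519866 0.14515532 0.23766928] [-0.76772445 -1.80831933 -8.59287136] [-0.001  0.001 -0.    -0.     0.001 -0.001]
0.22 38; 0.23 34; 0.24 71; 0.25 78; 0.26 91; 0.27 145; 0.28 113; 0.29 56; 0.3 60;
```

View pics/s2c.png

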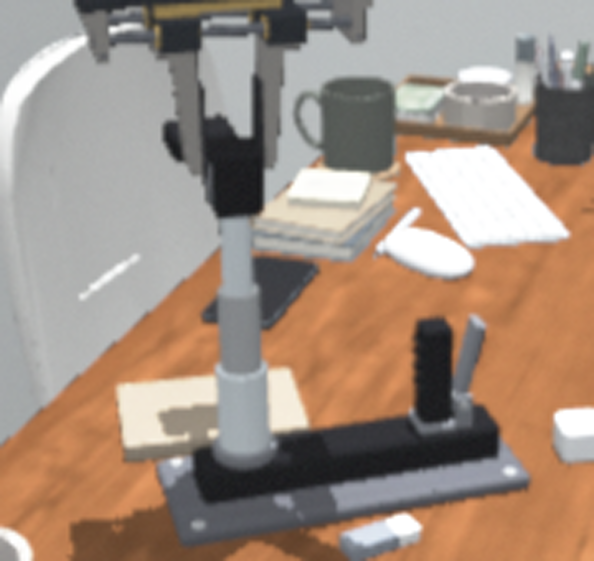

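The crop shows both column sections out: the head at (235,175) is held in the fingers and the trigger is released at (468,355). The tool has risen 118 mm and the pull is still about 9 N, so it isn't on the stop yet; I'll ease it up to the stop.

>>> {"op": "servo_tool", "data": {"rows": [[[0, 0, 0, -0.1, 0, 0, 0], [0, 0, 0, 0, 0, 0, 0], [0, 0, 0, 0, 0, 0, 0], [0, 0, 0, 0, 0, 0, 0]]]}}

```text
time: 12.05
tool_pos: [0.6052, 0.1452, 0.2399]
orientation: [-0.0, 0.191, 0.982, -0.0]
wrist_force: [-0.3, -2.1, -8.5]
opening: 0.383
gripper_force: 35.0
```

>>> {"op": "servo_tool", "data": {"rows": [[[0, 0, 0, -0.05, 0, 0, 0], [0, 0, 0, 0, 0, 0, 0], [0, 0, 0, 0, 0, 0, 0], [0, 0, 0, 0, 0, 0, 0], [0, 0, 0, 0, 0, 0, 0], [0, 0, 0, 0, 0, 0, 0]]]}}

```text
time: 12.55
tool_pos: [0.605, 0.1451, 0.2402]
orientation: [-0.0, 0.191, 0.982, -0.0]
wrist_force: [1.4, -1.4, -18.1]
opening: 0.385
gripper_force: 35.0
```

>>> {"op": "servo_tool", "data": {"rows": [[[0, 0, 0, 0, 0, 0, 0], [0, 0, 0, 0, 0, 0, 0], [0, 0, 0, 0, 0, 0, 0], [0, 0, 0, 0, 0, 0, 0], [0, 0, 0, 0, 0, 0, 0], [0, 0, 0, 0, 0, 0, 0]]]}}

```text
time: 13.05
tool_pos: [0.605, 0.1451, 0.2403]
orientation: [-0.0, 0.191, 0.982, -0.0]
wrist_force: [2.0, -1.2, -22.9]
opening: 0.381
gripper_force: 35.0
```

```bash
python3 -c "
from bench import *
print(job_done())"
```

```text
the job is handed in; nothing more can be done
None
```

I squeezed and released the trigger, then pinched the camera head with its button in and pulled it up about 120 mm to the second stop; it was still held there, steady, when I handed the job in at 13 s of the 40 s allowed (the hand-in returned no verdict).

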